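Pin the spice turntable back together

TASK

The clear spice turntable has only been laid loosely on its white foot, with its hidden slip washer off-centre underneath. Lift the axle pin by its orange handle out of the wooden stand and pass it through platter, washer and foot, feeling for the holes, until its collar sits flush on the platter, then let go. Never push down with more than 20 N, do not lift the platter off its foot, and leave everything else where it is.

Things in the scene. Friction and masses are not known exactly. Their poses are not given: they have to be found in the camera images.
- foot_hole (a point): (All sizes here in mm.) Centre of the plain 14 dia through hole of the turntable's white round foot (110 dia), at its flat floor, 36 above the shelf; z up. A rim round the floor (inside dia 94, 4 high) keeps in a loose slip washer, not measured: dark steel, 72 dia, 8 thick, 120 g, a 14 dia hole in its centre, left 6 to 8.5 off the foot's centre in a direction that differs every time.
- sole: Black rubber bellows sole under the white foot, 96 dia, stuck to the shelf (fixed). Origin at its centre on the shelf, exactly below the centre of the foot's hole.
- foot (a joint): How far the foot has sunk on its soft rubber sole, in m: 0 as it stands, negative when pressed (it gives way after 1 to 2 N, then 1 mm per 3 N, and springs back; -0.0065 is reached at just over 20 N). It moves straight up and down only; the sole is stuck to the shelf.
- platter: Clear plastic platter, 180 dia, 8 thick, edge rim 14 high, with a 14 dia hole, ringed blue, at its centre; about 220 g. Origin at the centre of its underside, z up. It lies loose and flat on the slip washer, underside 44 and top 52 above the shelf, its hole 8 to 18 off the foot's centre; it slides easily, and a rod in its hole draws it along.
- platter_hole (a point): Centre of the platter's hole at its top face (52 above the shelf). The washer below stays put under a light touch from above, but slides (11 of play all round) when pushed sideways by a rod in its hole. The pin's point slips into any of the three holes when within about 2.5 of the hole's centre.
- pin: Axle pin, about 90 g, upright in the stand. Origin at the centre of the rod's bottom end, z up. Steel rod 12 dia, lowest 5 tapering to an 8.4 dia flat point; collar 34 dia, 4 thick, underside 34 above the origin; above it (38 to 80) an orange handle, 22 x 22 square, sides along pin x and y. Home: origin 18 below the foot's floor on its centre line, collar on the platter.
- stand: Bamboo drying stand, fixed, block 74 x 74 x 45 high with a 16 dia hole down its centre in which the pin stands, collar on the block's top. Origin at the centre of the underside.
- jar_a: Empty glass shaker jar with steel cap, 48 dia, 95 high; bystander. Origin at the centre of the underside (as for all bystanders).
- jar_b: The other, identical glass shaker jar; bystander.
- dish: Red soy dish, 90 dia, 24 high; bystander.
- opener: Flat stainless bottle opener, about 120 x 38 x 5; bystander.
- tin: Green tea tin, 66 dia, 85 high; bystander.
- mill: Dark wooden pepper mill, 48 dia, 110 high; bystander.
- rest: Blue ceramic chopstick rest, 50 x 18 x 12; bystander.
Mind the look-alikes: they are no part of the job. Of the things like the platter, leave any that is black; of the rest the larger one is meant. There is more than one size of the pin; the job needs the smaller.

How it is judged:
By the outcome, as a careful person would: the job done as asked, in the order asked, and still so for the second after the job is handed in, with the robot touching nothing.
It also fails if it takes over 56 s, if anything falls off the work surface, if the arm or the gripper's body presses on something with over 40 N, if the wrist force passes 120 N, or if a joint passes its speed limit or range.

ROBOT

A 6-joint arm with a two-finger parallel gripper is mounted at the origin on the work surface. World frame = base frame: x ahead of the robot, y to its left, z up, the work surface at z = 0. Lengths are in mm, angles in rad, forces in N, time in s.
With the tool pointing down it reaches from about 350 to 975 mm from the base axis. Payload 7.1 kg.
Tool frame: the origin (TCP) lies midway between the tips of the shut fingers; the grasp point (between the pads) lies pinch_z behind it (pinch_z is the distance from the TCP to the grasp point, in mm); z points along the fingers, y is the line along which they close (so a half turn about z gives the same grasp; the last joint's range is limited). The gripper opens to 88 mm and grips with 3 to 60 N. Pads are 20 mm wide; open, the fingers measure 115 mm over their backs; the gripper's body (75 mm by 178 mm) begins 61 mm behind the grasp point.
Start: joints at [1.181, 0.423, 1.63, -0, 1.089, -0.019], TCP at [226.443, 582.519, 222.675] pointing down, gripper open.
Joint ranges: [-3, 3], [-0.9, 2.11], [0.09, 2.58], [-1.31, 4.45], [0.11, 2.69], [-2.54, 2.54]. Speed limits (rad/s): [2.39, 2.39, 3.01, 3.14, 3.14, 3.14].

INTERFACE

Orientations are given as a rotation vector (axis times angle).
In Python, from workcell import get_obs, get_image, close_job, pinch_z gives the robot as it stands.
- The arm moves only by the tool jog_arm, never from a script. Its argument "commands" is a list of rows, each a list of 3 entries, a list of its own where there are three numbers: the gripper command: -1 is shut, 1 is fully open, values between are in proportion, then the shift along the tool's x, y, z as a fraction of full scale, then the turn, a rotation vector about the tool's x, y, z as a fraction of full scale. In form: [[gripper, [tx, ty, tz], [rx, ry, rz]], ...]. A call has 1 to 10 rows; each row shifts and turns the commanded pose from where the row before left it, along the tool's axes as they then stand; what a row does not reach is not made up. Full scale, the value 1, is 0.1 m for a shift and 45 degrees for a turn. A row lasts 1/10 s, in which the tool goes at most 50 mm and 8.59 degrees, less where a joint would pass 70% of its speed; a pose out of reach is approached as far as the arm can. A call with a number of a shift or a turn outside -1 to 1 is refused whole. A call with a gripper value outside its range is refused whole. The fingers move at their own pace and stop on an object; the grip force is fixed at half the most. Time passes only in rows, so rows that do not move let the fingers close. It gives the time, the measured TCP pose, the force, the opening and the grip force at its end, in the units of the state.
- get_obs(): the state, without advancing time (a new reading comes with each control period).
- get_image(name): name is "scene" or "top"; returns a dict with "image" (400x640x3 uint8, blue, green, red), "z_map" (400x640 float32, mm along the optical axis (not along the pixel's ray), 0 where there is no reading), "intrinsics" (3x3 intrinsics, pixels), "eye" and "orientation" of the camera in the world. Camera axes: x right, y down, z forward; pixel columns grow to the right and rows downward; lengths in mm; the calibration is good to about 2 mm. A picture is of the moment at which its call begins.
- close_job(): hands the job in; it is judged then, once.
The state is a dict: "t": time; "qpos": joint angles; "qvel": joint speeds; "joint_torque": joint torques, N m; "ee_pos": TCP position; "orientation": TCP orientation; "ft_force": force on the tool from outside, world axes, zero at the start; "moment": the same for the moment, N m; "width": finger opening in mm; "grasp_force": force on a finger pad.
Only numpy, scipy, OpenCV 4.12 (cv2) and the standard library are available. Lean on these libraries where they do the work, as an engineer would, in place of code of your own. Each camera call takes 0.05 s, during which the arm holds its last target. There are 200 camera calls.

## Working session

There is one attempt and no reset: what is moved stays moved. The work goes in short steps, Python scripts to look and compute and a tool call to move; the robot and the scene stay as the last step left them, time stands still between calls to the robot, and variables do not carry over. Pictures are saved under pics/ and viewed, at most 10 in all, crops included, and the job is handed in when it is done.

Besides the shell and the picture viewer there is one more tool, called after "Request:" in YAML: its name, and indented under it one key for each argument. jog_arm: Moves the arm, as the interface text tells. Its arguments: {"type":"object","properties":{"commands":{"type":"array","items":{"type":"array"}}},"required":["commands"]}

```bash
mkdir -p pics; cat > h.py <<'E'
import numpy as np, cv2
from scipy.spatial.transform import Rotation as R
from workcell import get_obs,get_image,close_job,pinch_z
def grab(n):
    d=get_image(n); K=np.array(d["intrinsics"]); o=np.array(d["orientation"])
    M=o if o.shape==(3,3) else R.from_rotvec(o).as_matrix()
    z=d["z_map"]; v,u=np.mgrid[:400,:640]
    P=np.stack([(u-K[0,2])/K[0,0]*z,(v-K[1,2])/K[1,1]*z,z],-1)@M.T+np.array(d["eye"])
    return d["image"],P,z,K,M,np.array(d["eye"])
def ray(K,M,e,u,v,h):
    r=M@np.array([(u-K[0,2])/K[0,0],(v-K[1,2])/K[1,1],1]); return e+r*(h-e[2])/r[2]
E
python3 - <<'E'
from h import *
for n in("scene","top"):
    i,P,z,K,M,e=grab(n); cv2.imwrite(f"pics/{n}0.png",i); np.savez(n+"0.npz",i=i,P=P,z=z,K=K,M=M,e=e); print(n,K.tolist(),e,M.round(3).tolist())
print(pinch_z if not callable(pinch_z) else pinch_z(),get_obs())
E
```

```text
scene [[473.83147844354596, 0.0, 305.60220668348023], [0.0, 473.83147844354596, 194.37526317533982], [0.0, 0.0, 1.0]] [992.63127823 524.97455397 994.78716619] [[-0.741, 0.534, -0.407], [0.671, 0.593, -0.445], [0.004, -0.603, -0.798]]
top [[364.3005355318199, 0.0, 327.16751343058297], [0.0, 364.3005355318199, 195.98207970688307], [0.0, 0.0, 1.0]] [363.49296858  -9.14280007 905.75287736] [[-0.021, -0.982, 0.189], [-1.0, 0.025, 0.019], [-0.023, -0.189, -0.982]]
18.700000000000003 {'t': 0.1, 'qpos': array([ 1.18098688e+00,  4.23755812e-01,  1.63059300e+00, -2.29837533e-05,
        1.08862955e+00, -1.89760599e-02]), 'qvel': array([ 0.00012968, -0.00288368, -0.00184726, -0.0010807 ,  0.00059304,
        0.00077247]), 'joint_torque': array([-3.37123693e-04, -5.45612991e+01, -2.74322945e+01,  6.45460607e-02,
        1.88240747e-02, -1.92910306e-05]), 'ee_pos': array([226.27210609, 582.06348001, 221.99290143]), 'orientation': array([-5.79106989e-01, -3.08748976e+00,  2.13768117e-03]), 'ft_force': array([ 0.3204312 , -0.30607913, -0.168086  ]), 'moment': array([ 0.04268396,  0.00546703, -0.00923739]), 'grasp_force': 0.0, 'width': 87.28456210997878}
```

View pics/scene0.png

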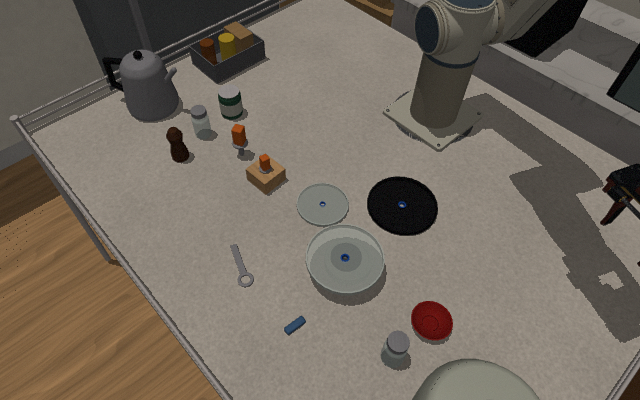

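View pics/top0.png

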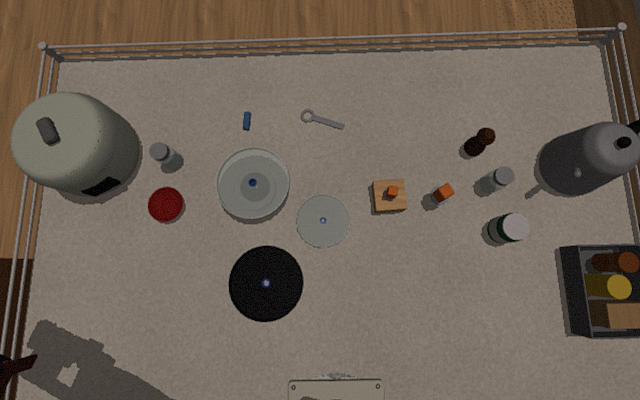

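The scene picture shows the clear platter with its blue-ringed hole at (345,258), and the pin in its bamboo stand at (265,160). In the top picture they are at (253,183) and (392,191). The free-standing orange pin and the black and small discs are the look-alikes. Next I'll enlarge these areas and measure.

```bash
python3 - <<'E'
from h import *
a=np.load("scene0.npz");b=np.load("top0.npz")
r=lambda im,f:cv2.resize(im,None,fx=f,fy=f,interpolation=cv2.INTER_CUBIC)
A=r(a["i"][215:310,295:395],4);B=r(b["i"][140:230,210:300],4)
C=r(a["i"][115:200,215:300],2.3);D=r(b["i"][165:220,365:465],3.5)
W=np.zeros((600,800,3),np.uint8)
for im,x,y in((A,0,0),(B,400,0),(C,0,390),(D,400,370)):
    h,w=min(im.shape[0],600-y),min(im.shape[1],800-x); W[y:y+h,x:x+w]=im[:h,:w]
cv2.imwrite("pics/c1.png",W)
for d,n,hl,orng in((a,"scene",(345,258),0),(b,"top",(253,183),0)):
    K,M,e,im,P=d["K"],d["M"],d["e"],d["i"],d["P"]
    hsv=cv2.cvtColor(im,cv2.COLOR_BGR2HSV)
    m=((hsv[...,0]>100)&(hsv[...,0]<130)&(hsv[...,1]>110)&(hsv[...,2]>60)).astype(np.uint8)
    k,l,s,c=cv2.connectedComponentsWithStats(m)
    for j in range(1,k):
        if s[j,4]>5: print(n,"blue",c[j].round(1),s[j,4],ray(K,M,e,*c[j],52).round(1))
    m=((hsv[...,0]<16)&(hsv[...,1]>170)&(hsv[...,2]>110)&(P[...,2]>30)).astype(np.uint8)
    k,l,s,c=cv2.connectedComponentsWithStats(m)
    for j in range(1,k):
        if s[j,4]>20:
            Q=P[l==j]; Q=Q[np.isfinite(Q).all(1)]; zt=np.percentile(Q[:,2],90); T=Q[abs(Q[:,2]-zt)<6]
            print(n,"orange",c[j].round(1),s[j,4],"ztop",zt.round(1),np.median(T,0).round(1),T.min(0).round(),T.max(0).round())
    for v in range(-45,46,9): print([int(P[hl[1]+v,hl[0]+u,2]) for u in range(-45,46,9)])
E
```

```text
scene blue [322.3 202.9] 13 [498.6  46.3  52. ]
scene blue [401.8 204. ] 30 [355.7 179.4  52. ]
scene blue [344.8 257.2] 37 [565.2 191.2  52. ]
scene blue [294.4 324.5] 160 [754.8 233.4  52. ]
scene orange [237.4 128. ] 71 ztop 106.2 [ 525.  -254.1  104.7] [ 509. -270.  101.] [ 540. -238.  109.]
scene orange [263.7 157.5] 48 ztop 92.1 [ 530.7 -138.4   90. ] [ 520. -149.   86.] [ 542. -128.   95.]
[11, 7, 5, 5, 5, 9, 0, 2, 6, 7, 11]
[0, 4, 6, 2, 4, 2, -1, 0, -1, 7, 7]
[1, -1, 57, 47, 50, 53, 51, 50, 0, 1, 5]
[1, 1, 51, 51, 53, 53, 52, 52, 52, 2, -2]
[-1, 51, 52, 52, 50, 50, 47, 51, 51, 59, 3]
[-2, 50, 49, 53, 52, 35, 49, 49, 52, 49, 0]
[1, 52, 53, 50, 49, 53, 53, 52, 49, 51, 0]
[2, 1, 53, 50, 53, 52, 51, 53, 52, 1, 0]
[1, -1, 45, 49, 53, 54, 51, 52, 53, 0, 0]
[0, 3, -1, 1, 43, 49, 48, -1, -2, 1, 2]
[1, 0, 0, -1, -3, 0, -1, -1, -1, 0, -1]
top blue [246.1 120.2] 86 [726.3 206.1  52. ]
top blue [252.4 182. ] 27 [567.2 187.4  52. ]
top blue [265.2 282.6] 36 [329.9 153.7  52. ]
top orange [446.  190.5] 127 ztop 107.5 [ 523.9 -258.3  105.4] [ 509. -274.  102.] [ 539. -243.  109.]
top orange [392.6 190. ] 74 ztop 93.7 [ 530.6 -142.7   92.3] [ 521. -153.   88.] [ 540. -132.   95.]
[1, 0, 2, 1, 2, 0, 0, 0, 2, 4, 0]
[0, 0, 2, 2, 61, 58, 61, 1, 2, -1, 0]
[3, 0, 0, 53, 53, 51, 53, 52, 3, 1, 0]
[0, 3, 51, 55, 52, 53, 52, 53, 52, 0, 3]
[0, 60, 51, 53, 52, 54, 52, 53, 55, 44, 0]
[0, 54, 52, 52, 53, 45, 55, 52, 53, 59, 3]
[3, 59, 53, 53, 53, 53, 53, 51, 55, -1, 0]
[2, 0, 54, 53, 49, 52, 53, 51, 51, 1, 1]
[0, 2, 1, 50, 51, 51, 50, 52, 0, 1, 12]
[1, 1, 1, 0, 2, 1, 0, 0, 2, 0, 7]
[1, 0, -1, 0, 2, 3, 3, 4, 0, 0, 11]
```

View pics/c1.png

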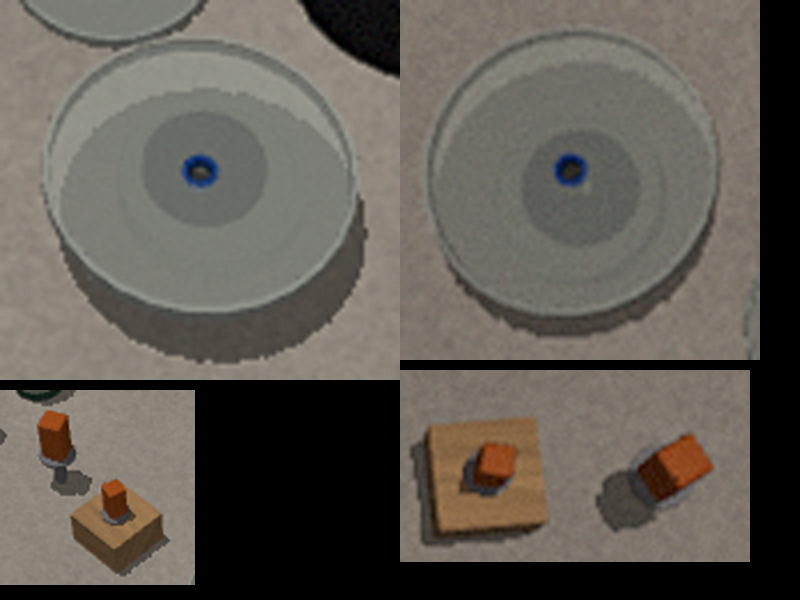

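The pin in the stand is the smaller one: its handle top is about 92 mm high, against 106 for the other. Through the clear platter, the darker washer disc shows off-centre, with the foot as a faint ring around it. I'll rectify both views to pin down those circles.

```bash
python3 - <<'E'
from h import *
out=[]
for n in("scene","top"):
    d=np.load(n+"0.npz");K,M,e,im=d["K"],d["M"],d["e"],d["i"]
    s=3.; x0,y0=500,125   # px=(X-x0)*s ; rows X, cols Y
    X,Y=np.mgrid[0:390,0:390]/s; 
    W=np.stack([X+x0,Y+y0,np.full_like(X,40.)],-1)
    c=(W-e)@M; u=c[...,0]/c[...,2]*K[0,0]+K[0,2]; v=c[...,1]/c[...,2]*K[1,1]+K[1,2]
    o=cv2.remap(im,u.astype(np.float32),v.astype(np.float32),cv2.INTER_CUBIC)
    g=cv2.GaussianBlur(cv2.cvtColor(o,cv2.COLOR_BGR2GRAY),(0,0),2.5).astype(float)
    gx=cv2.Sobel(g,cv2.CV_64F,1,0);gy=cv2.Sobel(g,cv2.CV_64F,0,1)
    # dark disc / ring scores over centre grid: mean radial gradient on circle
    th=np.linspace(0,2*np.pi,180,endpoint=False)
    for R_,z,nm in((36,44,"washer"),(55,40,"foot out"),(47,40,"foot in")):
        k=1; best=[]
        for cx in np.arange(530,600,1.):
            for cy in np.arange(160,225,1.):
                # circle at height z -> project to ortho plane 40
                p=np.stack([cx+R_*np.cos(th),cy+R_*np.sin(th),np.full_like(th,z)],-1)
                q=e+(p-e)*((40-e[2])/(p[:,2]-e[2]))[:,None]
                r=((q[:,0]-x0)*s); cc=((q[:,1]-y0)*s)
                if r.min()<1 or cc.min()<1 or r.max()>388 or cc.max()>388: continue
                ri,ci=r.round().astype(int),cc.round().astype(int)
                G=gy[ri,ci]*np.cos(th)+gx[ri,ci]*np.sin(th)
                G=np.clip(G,-6,6)
                best.append((G.mean(),cx,cy))
        best.sort(); print(n,nm,"min",[np.round(b,2).tolist() for b in best[:3]],"max",[np.round(b,2).tolist() for b in best[-3:]])
    gg=np.clip((g-np.median(g))*6+128,0,255).astype(np.uint8); out.append(gg)
cv2.imwrite("pics/o1.png",np.hstack(out))
E
```

```text
scene washer min [[-0.61, 592.0, 218.0], [-0.54, 592.0, 219.0], [-0.53, 592.0, 217.0]] max [[5.53, 558.0, 188.0], [5.64, 558.0, 189.0], [5.88, 559.0, 188.0]]
scene foot out min [[-0.91, 556.0, 195.0], [-0.82, 556.0, 194.0], [-0.81, 556.0, 196.0]] max [[1.45, 574.0, 182.0], [1.64, 573.0, 181.0], [1.82, 574.0, 181.0]]
scene foot in min [[-0.85, 562.0, 190.0], [-0.73, 551.0, 191.0], [-0.69, 552.0, 191.0]] max [[2.49, 563.0, 175.0], [2.62, 563.0, 176.0], [2.69, 564.0, 176.0]]
top washer min [[-0.95, 586.0, 202.0], [-0.92, 591.0, 189.0], [-0.89, 591.0, 190.0]] max [[5.94, 558.0, 184.0], [5.98, 557.0, 184.0], [6.0, 558.0, 183.0]]
top foot out min [[-1.98, 558.0, 191.0], [-1.92, 557.0, 191.0], [-1.81, 557.0, 190.0]] max [[1.17, 571.0, 198.0], [1.38, 571.0, 199.0], [1.4, 570.0, 199.0]]
top foot in min [[-1.91, 552.0, 184.0], [-1.86, 553.0, 183.0], [-1.78, 553.0, 182.0]] max [[2.19, 553.0, 176.0], [2.22, 552.0, 176.0], [2.24, 551.0, 176.0]]
```

View pics/o1.png

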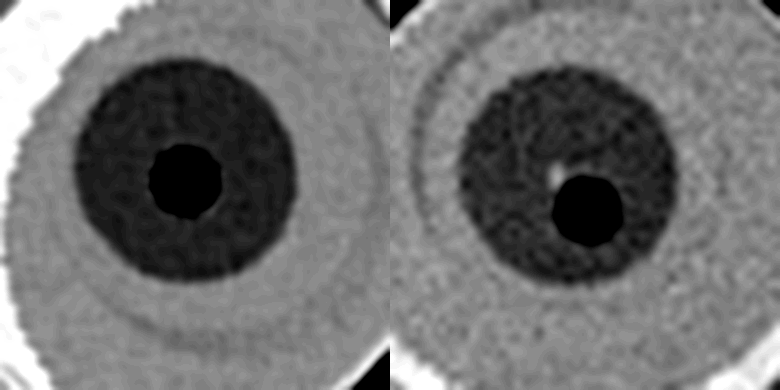

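The rectified views agree. Relative to the platter hole, the washer's centre is at about (-7.7,-3.5) mm and the foot's at about (-9,+3.7) mm. Now I'll get the handle's yaw and work out the approach.

```bash
cat >> h.py <<'E'
def rel(tx,ty,tz):
    o=get_obs(); A=R.from_rotvec(o["orientation"]).as_matrix()
    print("ee",o["ee_pos"].round(1),"tool x",A[:,0].round(3),"y",A[:,1].round(3),"z",A[:,2].round(3),"shift(frac)",(A.T@(np.array([tx,ty,tz])-o["ee_pos"])/100).round(3),"F",o["ft_force"].round(1),"w",round(o["width"],1))
E
python3 - <<'E'
from h import *
for n,c in(("scene",(264,158)),("top",(393,190))):
    d=np.load(n+"0.npz");im,P=d["i"],d["P"]
    hsv=cv2.cvtColor(im,cv2.COLOR_BGR2HSV)
    v,u=np.mgrid[:400,:640]
    near=(abs(u-c[0])<13)&(abs(v-c[1])<13)
    m=near&(hsv[...,0]<16)&(hsv[...,1]>170)
    vals=hsv[...,2][m]; t=cv2.threshold(vals.reshape(-1,1),0,255,cv2.THRESH_OTSU)[0]
    tp=m&(hsv[...,2]>t)&(abs(P[...,2]-91)<6)
    uv=np.stack([u[tp],v[tp]],-1)
    W=np.array([ray(d["K"],d["M"],d["e"],a,b,91)[:2] for a,b in uv],np.float32)
    print(n,len(W),cv2.minAreaRect(W),W.mean(0))
    s=near*0+(abs(u-c[0])<35)*(abs(v-c[1])<30); sm=(s>0)&(abs(P[...,2]-45)<4)&(hsv[...,1]>60)
    S=P[sm][:,:2].astype(np.float32); print("stand",len(S),cv2.minAreaRect(S))
rel(530.6,-140.5,130)
E
```

```text
scene 46 ((531.4497680664062, -137.51564025878906), (18.76329803466797, 19.90947914123535), 82.47557067871094) [ 531.2891  -137.51732]
stand 447 ((533.3574829101562, -175.77496337890625), (75.6895751953125, 151.99737548828125), 4.398463249206543)
top 75 ((530.8115234375, -142.24794006347656), (20.423524856567383, 18.90558433532715), 86.99977111816406) [ 530.5847  -142.20645]
stand 750 ((531.4417724609375, -142.93017578125), (74.21251678466797, 74.24667358398438), 3.788508653640747)
ee [226.3 582.1 222. ] tool x [-0.932  0.362  0.   ] y [ 0.362  0.932 -0.001] z [-0.001 -0.001 -1.   ] shift(frac) [-5.455 -5.63   0.928] F [ 0.3 -0.3 -0.2] w 87.3
```

Request:
jog_arm:
  commands:
    - [1,[0,0,0],[0,0,-0.157]]
    - [1,[0,0,0],[0,0,-0.157]]
    - [1,[0,0,0],[0,0,-0.157]]
    - [1,[-0.18,-0.42,0],[0,0,0]]
    - [1,[-0.18,-0.42,0],[0,0,0]]
    - [1,[-0.18,-0.42,0],[0,0,0]]
    - [1,[-0.18,-0.42,0],[0,0,0]]
    - [1,[-0.18,-0.42,0],[0,0,0]]
    - [1,[-0.18,-0.42,0],[0,0,0]]
    - [1,[-0.18,-0.42,0],[0,0,0]]

```text
t: 1.1
ee_pos: [352.4, 286.6, 222.6]
orientation: [-0.001, -3.141, 0.0]
ft_force: [1.0, 0.0, 0.1]
width: 87.6
grasp_force: 0.0
```

Request:
jog_arm:
  commands:
    - [1,[-0.18,-0.42,0],[0,0,0]]
    - [1,[-0.18,-0.42,0],[0,0,0]]
    - [1,[-0.18,-0.42,0],[0,0,0]]
    - [1,[-0.18,-0.42,0],[0,0,0]]
    - [1,[-0.18,-0.42,0],[0,0,0]]
    - [1,[-0.18,-0.42,0],[0,0,0]]
    - [1,[-0.18,-0.42,0],[0,0,0]]
    - [1,[-0.18,-0.42,0],[0,0,0]]
    - [1,[0,0,0],[0,0,0]]
    - [1,[0,0,0],[0,0,0]]

```text
t: 2.1
ee_pos: [495.5, -48.5, 222.2]
orientation: [-0.005, -3.14, -0.001]
ft_force: [-0.7, 0.1, 0.5]
width: 88.0
grasp_force: 0.0
```

```bash
python3 - <<'E'
from h import *
rel(531,-140.5,54.5)
E
```

```text
ee [495.5 -48.5 222.2] tool x [-1.     0.003  0.001] y [0.003 1.    0.   ] z [-0.001  0.    -1.   ] shift(frac) [-0.36  -0.92   1.676] F [-0.7  0.1  0.5] w 88.0
```

Request:
jog_arm:
  commands:
    - [1,[-0.12,-0.31,0],[0,0,0]]
    - [1,[-0.12,-0.31,0],[0,0,0]]
    - [1,[-0.12,-0.3,0.2],[0,0,0]]
    - [1,[0,0,0.4],[0,0,0]]
    - [1,[0,0,0.4],[0,0,0]]
    - [1,[0,0,0.3],[0,0,0]]
    - [1,[0,0,0.2],[0,0,0]]
    - [1,[0,0,0.17],[0,0,0]]
    - [1,[0,0,0],[0,0,0]]
    - [1,[0,0,0],[0,0,0]]

```text
t: 3.1
ee_pos: [531.6, -138.5, 55.9]
orientation: [0.001, -3.141, -0.001]
ft_force: [0.4, 0.2, 0.7]
width: 87.9
grasp_force: 0.0
```

```bash
python3 - <<'E'
from h import *
rel(531,-140.5,54.5)
i,P,z,K,M,e=grab("scene"); j=grab("top")[0]
r=lambda im:cv2.resize(im,None,fx=4,fy=4,interpolation=cv2.INTER_CUBIC)
cv2.imwrite("pics/g1.png",np.hstack([r(i[100:200,215:315]),r(j[140:240,345:445])]))
E
```

```text
ee [ 531.6 -138.5   55.9] tool x [-1.    -0.001  0.001] y [-0.001  1.     0.   ] z [-0.001  0.    -1.   ] shift(frac) [ 0.006 -0.02   0.014] F [0.4 0.2 0.7] w 87.9
```

View pics/g1.png

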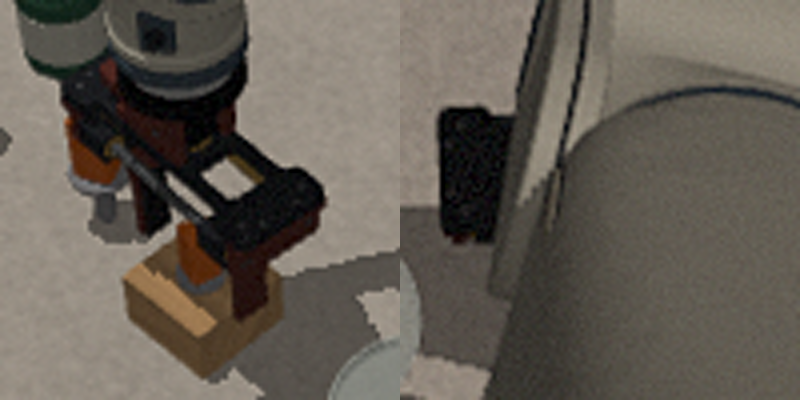

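The gripper straddles the handle in the scene view, at (200,255) in the left crop. The arm blocks the top camera. I'll close the fingers now.

Request:
jog_arm:
  commands:
    - [1,[0,-0.02,0.01],[0,0,0]]
    - [-1,[0,0,0],[0,0,0]]
    - [-1,[0,0,0],[0,0,0]]
    - [-1,[0,0,0],[0,0,0]]
    - [-1,[0,0,0],[0,0,0]]
    - [-1,[0,0,0],[0,0,0]]
    - [-1,[0,0,0],[0,0,0]]
    - [-1,[0,0,0],[0,0,0]]
    - [-1,[0,0,0],[0,0,0]]
    - [-1,[0,0,0],[0,0,0]]

```text
t: 4.2
ee_pos: [531.8, -141.7, 54.7]
orientation: [0.001, 3.142, -0.0]
ft_force: [0.1, -1.0, -1.1]
width: 22.1
grasp_force: 29.9
```

Request:
jog_arm:
  commands:
    - [-1,[0,0,-0.1],[0,0,0]]
    - [-1,[0,0,-0.2],[0,0,0]]
    - [-1,[0,0,-0.3],[0,0,0]]
    - [-1,[0,0,-0.3],[0,0,0]]
    - [-1,[-0.02,0.2,-0.1],[0,0,0]]
    - [-1,[-0.04,0.4,0],[0,0,0]]
    - [-1,[-0.04,0.4,0],[0,0,0]]
    - [-1,[-0.04,0.4,0],[0,0,0]]
    - [-1,[-0.04,0.4,0],[0,0,0]]
    - [-1,[-0.04,0.4,0],[0,0,0]]

```text
t: 5.2
ee_pos: [553.8, 79.8, 155.4]
orientation: [0.002, 3.141, -0.0]
ft_force: [0.7, -0.2, -1.0]
width: 21.6
grasp_force: 30.0
```

Request:
jog_arm:
  commands:
    - [-1,[-0.04,0.4,0],[0,0,0]]
    - [-1,[-0.04,0.4,0],[0,0,0]]
    - [-1,[-0.05,0.3,0.1],[0,0,0]]
    - [-1,[0,0,0.2],[0,0,0]]
    - [-1,[0,0,0],[0,0,0]]
    - [-1,[0,0,0],[0,0,0]]

```text
t: 5.8
ee_pos: [566.6, 187.9, 124.8]
orientation: [-0.001, -3.14, 0.001]
ft_force: [-0.3, -0.6, 0.2]
width: 21.8
grasp_force: 30.0
```

```bash
python3 - <<'E'
from h import *
rel(567.3,188.3,110)
i,P,z,K,M,e=grab("scene"); t=grab("top"); np.savez("h1.npz",i=i,P=P,K=K,M=M,e=e)
r=lambda im,f:cv2.resize(im,None,fx=f,fy=f,interpolation=cv2.INTER_CUBIC)
cv2.imwrite("pics/h1.png",np.hstack([r(i[190:310,290:400],4.5),r(t[0][140:260,210:280],4.5)]))
E
```

```text
ee [566.6 187.9 124.8] tool x [-1.     0.001  0.001] y [ 0.001  1.    -0.001] z [-0.001 -0.001 -1.   ] shift(frac) [-0.008  0.005  0.148] F [-0.3 -0.6  0.2] w 21.8
```

View pics/h1.png

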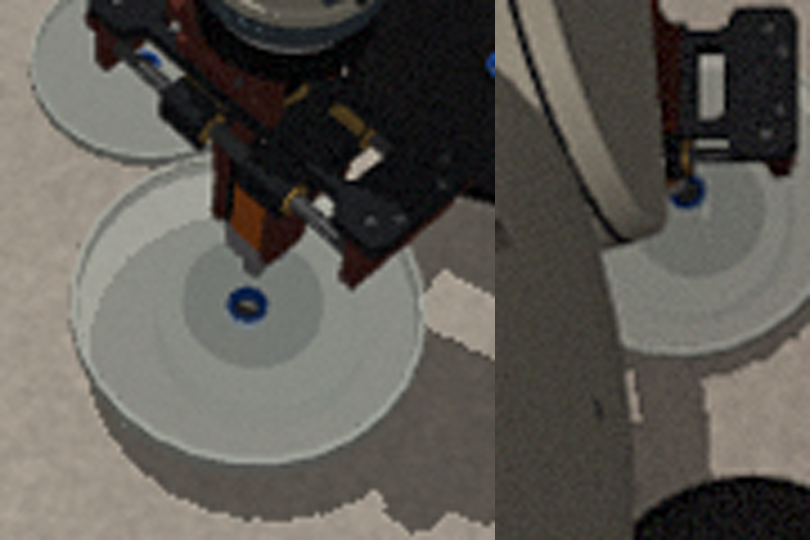

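The pin hangs over the blue-ringed hole. The rod tip is at crop (254,272) and the hole at (247,305), which fits the tip still being about 30 mm above it. I'll lower it to feel for the hole.

Request:
jog_arm:
  commands:
    - [-1,[0,0,0.15],[0,0,0]]
    - [-1,[0,0,0.1],[0,0,0]]
    - [-1,[0,0,0.02],[0,0,0]]
    - [-1,[0,0,0.015],[0,0,0]]
    - [-1,[0,0,0.015],[0,0,0]]
    - [-1,[0,0,0],[0,0,0]]

```text
t: 6.5
ee_pos: [567.2, 188.2, 94.7]
orientation: [0.002, 3.141, 0.0]
ft_force: [0.2, 0.1, -1.1]
width: 22.2
grasp_force: 30.0
```

Request:
jog_arm:
  commands:
    - [-1,[0,0,0.01],[0,0,0]]
    - [-1,[0,0,0.01],[0,0,0]]
    - [-1,[0,0,0],[0,0,0]]

```text
t: 6.8
ee_pos: [567.5, 188.4, 92.9]
orientation: [0.001, 3.141, 0.0]
ft_force: [0.7, 1.4, -0.2]
width: 21.9
grasp_force: 30.0
```

Request:
jog_arm:
  commands:
    - [-1,[0,0,0.015],[0,0,0]]
    - [-1,[0,0,0.015],[0,0,0]]
    - [-1,[0,0,0.01],[0,0,0]]
    - [-1,[0,0,0],[0,0,0]]

```text
t: 7.2
ee_pos: [567.4, 188.3, 88.7]
orientation: [0.001, 3.141, 0.0]
ft_force: [1.9, 1.6, -0.4]
width: 22.0
grasp_force: 30.0
```

Request:
jog_arm:
  commands:
    - [-1,[0.027,-0.014,0],[0,0,0]]
    - [-1,[0.027,-0.014,0],[0,0,0]]
    - [-1,[0.026,-0.013,0],[0,0,0]]
    - [-1,[0,0,0],[0,0,0]]
    - [-1,[0,0,0.012],[0,0,0]]
    - [-1,[0,0,0.012],[0,0,0]]
    - [-1,[0,0,0.01],[0,0,0]]
    - [-1,[0,0,0],[0,0,0]]

```text
t: 8.0
ee_pos: [558.9, 184.1, 85.0]
orientation: [-0.001, -3.141, 0.0]
ft_force: [0.5, -0.5, -0.7]
width: 21.8
grasp_force: 30.0
```

Request:
jog_arm:
  commands:
    - [-1,[0,0,0.012],[0,0,0]]
    - [-1,[0,0,0.012],[0,0,0]]
    - [-1,[0,0,0.012],[0,0,0]]
    - [-1,[0,0,0],[0,0,0]]

```text
t: 8.4
ee_pos: [559.4, 184.3, 81.6]
orientation: [0.001, 3.141, 0.0]
ft_force: [2.7, 1.4, -1.7]
width: 21.7
grasp_force: 30.0
```

Request:
jog_arm:
  commands:
    - [-1,[0.005,0.024,0],[0,0,0]]
    - [-1,[0.005,0.024,0],[0,0,0]]
    - [-1,[0.004,0.024,0],[0,0,0]]
    - [-1,[0,0,0],[0,0,0]]
    - [-1,[0,0,0.012],[0,0,0]]
    - [-1,[0,0,0.012],[0,0,0]]
    - [-1,[0,0,0.012],[0,0,0]]
    - [-1,[0,0,0],[0,0,0]]

```text
t: 9.2
ee_pos: [557.3, 191.3, 77.7]
orientation: [-0.001, -3.141, 0.0]
ft_force: [-0.3, -0.9, -1.4]
width: 21.7
grasp_force: 30.0
```

Request:
jog_arm:
  commands:
    - [-1,[0,0,0.02],[0,0,0]]
    - [-1,[0,0,0.02],[0,0,0]]
    - [-1,[0,0,0.02],[0,0,0]]
    - [-1,[0,0,0],[0,0,0]]

```text
t: 9.6
ee_pos: [557.8, 191.4, 71.9]
orientation: [0.001, 3.141, 0.0]
ft_force: [-0.4, -1.2, 0.7]
width: 21.7
grasp_force: 30.0
```

Request:
jog_arm:
  commands:
    - [-1,[0,0,0.02],[0,0,0]]
    - [-1,[0,0,0.02],[0,0,0]]
    - [-1,[0,0,0.02],[0,0,0]]
    - [-1,[0,0,0.02],[0,0,0]]
    - [-1,[0,0,0.012],[0,0,0]]
    - [-1,[0,0,0],[0,0,0]]

```text
t: 10.2
ee_pos: [557.9, 191.4, 62.7]
orientation: [0.001, 3.141, 0.0]
ft_force: [0.4, -1.0, 0.5]
width: 21.8
grasp_force: 30.0
```

Request:
jog_arm:
  commands:
    - [-1,[0,0,0.01],[0,0,0]]
    - [-1,[0,0,0.01],[0,0,0]]
    - [-1,[0,0,0],[0,0,0]]

```text
t: 10.5
ee_pos: [557.9, 191.4, 61.0]
orientation: [0.001, 3.141, 0.0]
ft_force: [1.2, -1.0, 1.7]
width: 22.1
grasp_force: 30.0
```

Request:
jog_arm:
  commands:
    - [-1,[0,0,0.01],[0,0,0]]
    - [-1,[0,0,0],[0,0,0]]

```text
t: 10.7
ee_pos: [557.9, 191.4, 60.1]
orientation: [0.001, 3.141, 0.0]
ft_force: [1.2, -1.1, 5.0]
width: 21.8
grasp_force: 30.0
```

The collar is seated: force rises about 3 N per mm. I'll ease off, release and rise.

Request:
jog_arm:
  commands:
    - [-1,[0,0,-0.008],[0,0,0]]
    - [-0.3,[0,0,0],[0,0,0]]
    - [0,[0,0,0],[0,0,0]]
    - [0,[0,0,0],[0,0,0]]
    - [0,[0,0,0],[0,0,0]]
    - [0,[0,0,-0.1],[0,0,0]]
    - [0,[0,0,-0.3],[0,0,0]]
    - [0,[0,0,-0.4],[0,0,0]]
    - [0,[0,0,-0.4],[0,0,0]]
    - [0,[0,0,0],[0,0,0]]

```text
t: 11.7
ee_pos: [561.1, 192.5, 187.0]
orientation: [0.001, 3.132, 0.005]
ft_force: [1.1, -0.4, 0.8]
width: 44.2
grasp_force: 0.0
```

Request:
jog_arm:
  commands:
    - [0,[0.3,-0.3,-0.1],[0,0,0]]
    - [0,[0,-0.4,0],[0,0,0]]
    - [0,[0,-0.4,0],[0,0,0]]
    - [0,[0,-0.4,0],[0,0,0]]
    - [0,[0,-0.4,0],[0,0,0]]
    - [0,[0,-0.4,0],[0,0,0]]
    - [0,[0,0,0],[0,0,0]]
    - [0,[0,0,0],[0,0,0]]

```text
t: 12.5
ee_pos: [527.2, -39.2, 190.6]
orientation: [-0.005, -3.141, -0.0]
ft_force: [0.7, 0.3, -0.2]
width: 43.9
grasp_force: 0.0
```

```bash
python3 - <<'E'
from h import *
rel(0,0,0)
A=grab("scene");B=grab("top")
for n,(i,P,z,K,M,e) in(("scene",A),("top",B)):
    hsv=cv2.cvtColor(i,cv2.COLOR_BGR2HSV)
    m=(hsv[...,0]<16)&(hsv[...,1]>170)&(np.hypot(P[...,0]-558,P[...,1]-191)<40)
    Q=P[m]; print(n,len(Q),"ztop",np.percentile(Q[:,2],[50,90]) if len(Q) else 0)
    # collar/platter heights around pin
    d=np.hypot(P[...,0]-558,P[...,1]-191); q=(d>25)&(d<75); print("platter z",np.median(P[...,2][q]))
r=lambda im,f:cv2.resize(im,None,fx=f,fy=f,interpolation=cv2.INTER_CUBIC)
cv2.imwrite("pics/f1.png",np.hstack([r(A[0][190:310,290:400],4),r(B[0][130:250,205:295],4)]))
E
```

```text
ee [527.2 -39.2 190.6] tool x [-1.     0.003  0.   ] y [0.003 1.    0.   ] z [-0.  0. -1.] shift(frac) [5.273 0.375 1.908] F [ 0.7  0.3 -0.2] w 43.9
scene 168 ztop [93.78114694 98.96018129]
platter z 51.716807892328234
top 125 ztop [97.42854332 99.99378354]
platter z 53.07577642446654
```

View pics/f1.png

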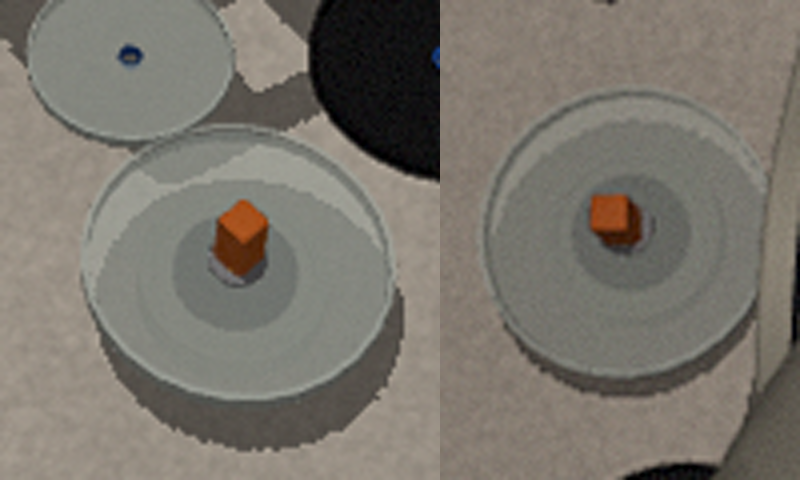

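The pin stands upright at the platter's centre, at crop (240,240) left and (615,220) right. Its handle top is at about 98 mm as expected, and the platter, washer and foot are concentric and level. I'm handing it in.

```bash
python3 -c "
from workcell import close_job; print(close_job())"
```

```text
the job is handed in; nothing more can be done
None
```

The pin is through platter, washer and foot with its collar flush on the platter and the gripper clear; the job was handed in at about 12.6 s, and the highest downward force I read was about 5 N (20 N limit).

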